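# Choose the bamboo hold-down leaf with the right spring and bolt it

## Robot

A 6-joint arm with a two-finger parallel gripper is mounted at the origin on the work surface. World frame = base frame: x ahead of the robot, y to its left, z up, the work surface at z = 0. Lengths are in m, angles in degrees, forces in N, time in s.
With the tool pointing down it reaches from about 0.25 to 0.725 m from the base axis. Payload 9.7 kg.
Tool frame: the origin (TCP) lies at the very end of the fingers, on their centre line; the grasp point (between the pads) lies 19 mm behind it; y points along the fingers, x is the direction in which the jaws open and shut, and the axes are right-handed (so a half turn about y gives the same grasp; the last joint's range is limited). The gripper opens to 85 mm and grips with 20 to 120 N. Pads are 22 mm wide; open, the fingers measure 114 mm over their backs; the gripper's body (76 mm by 85 mm) begins 54 mm behind the grasp point. The pads swing forward as they close: fully open they stand 13 mm farther back than shut.
Start: joints at [77.063, 4.979, 10.078, 95.1, 0, 90], TCP at [0.123, 0.536, 0.195] pointing down, gripper open.
Joint ranges: [-179.16, 179.16], [-48.56, 103.87], [-65.8, 70.77], [-126.05, 130.52], [-82.76, 87.17], [-180, 180]. Speed limits (degrees/s): [127.2, 127.2, 147.25, 180, 180, 180].

## Interface

Orientations are given as [roll, pitch, yaw] about the fixed x, y, z axes, in that order (R = Rz(yaw) Ry(pitch) Rx(roll)).
In Python, from workcell import bot gives the robot as it stands.
- The arm moves only by the shell command python3 -m jog 'ROWS' [FORCE]. ROWS is JSON, a list of rows, each a list of 7 numbers: the closure, from 0 (fully open) to 1 (shut), then the shift along the world's x, y, z in units of 25 mm (1.0 is 25 mm), then the turn, a rotation vector about the world's x, y, z in units of 5 degrees (1.0 is 5 degrees). A call has 1 to 5 rows; each row is the pose to reach, as a shift and turn from the pose commanded when the call began; what a row does not reach only later rows make up. A row lasts 1/10 s, in which the tool goes at most 50 mm and 8.59 degrees, less where a joint would pass 70% of its speed; a pose out of reach is approached as far as the arm can. A call with a gripper value outside its range is refused whole. The fingers move at their own pace and stop on an object; FORCE is the grip in N (left out, the last holds). Time passes only in rows, so rows that repeat a pose let the fingers close. It gives the time, the measured TCP pose, the force and the opening at its end, in the units of the state.
- bot.get_obs(): the state, without advancing time (a new reading comes with each control period).
- bot.camera(name): name is "side" or "top"; returns (picture, depth): 400x640x3 uint8, red, green, blue; 400x640 float32, m along the optical axis (not along the pixel's ray), 0 where there is no reading.
- bot.camera_model(name): a dict with "fx", "fy", "cx", "cy" (pixels), "k1" (the pictures are not rectified: a ray, as slopes to the right and down, at radius r is drawn at 1 + k1 r^2 times it, then the intrinsics apply), "rvec" (rotation vector, rad) and "tvec" (3), from world to camera coordinates, as OpenCV has them. Camera axes: x right, y down, z forward; pixel columns grow to the right and rows downward; lengths in m; the calibration is good to about 2 mm. A picture is of the moment at which its call begins. camera_model takes no time and is no camera call.
- bot.job_done(): hands the job in, once; it reports no verdict.
Trained networks look in the newest picture that a camera, given by its name, has taken for a name from the list of things; names that differ only in an ending like _2 or _b are one class to them, and where a whole thing is asked for, a point or a joint stands for the part that bears it (a point fixed in the world has none). Each returns a list of dicts, best first, with "conf" (0 to 1); they miss things now and then, are a little off and sometimes report something else, mostly with a low value. They report only what shows in the picture. A call takes as long as a camera call.
- bot.regions_of(camera, label): "pixels" (400x640 bool, what is visible of it) and "point" ([row, column] in pixels, amid what is visible of it).
The state is a dict: "time": time; "q": joint angles; "qd": joint speeds; "joint_efforts": joint torques, N m; "ee_pos": TCP position; "tcp_rot": TCP orientation; "wrist_force": force on the tool from outside, world axes, zero at the start; "torque": the same for the moment, N m; "opening": finger opening in m.
Only numpy, scipy, OpenCV 4.12 (cv2) and the standard library are available. Lean on these libraries where they do the work, as an engineer would, in place of code of your own. Each camera call takes 0.05 s, during which the arm holds its last target. There are 200 camera calls.

## Task

Working from the robot's left to its right, press each of the three bamboo leaves straight down on the stud at its mid-span with shut fingertips, holding a steady push of about 8 N for a second, and judge how far the stud sinks; never push a leaf with more than 15 N, or it cracks. Then slide the brass bolt fully home on the one stand whose leaf sinks about 10 mm under 8 N (the others are plainly too limp or too stiff). Leave the other two bolts open, do not disturb the pot, wrist rest and gouge, and let go of everything.

Things in the scene. Friction and masses are not known exactly. Their poses are not given: they have to be found in the camera images.
- stand_a: Fixed wooden stand with its leaf; the three stands look alike and stand side by side, about 190 mm apart in y; which stand holds which leaf changes from start to start. Origin on the bench, under the centre of its clamp block (60 mm in x, 110 mm in y, top at 115 mm). The leaf sticks out of the block's face towards the stand's own -x (towards the robot); own z is up.
- leaf_a: Springy bamboo leaf, 180 mm long, 34 mm wide, 5 mm thick, level when free (to 1 mm), held at one end in the block, free at the other; it bends down and springs back. Origin at its root, where it leaves the block, 30 mm in front of the stand's origin, 85.5 mm above the bench, the middle of its thickness. It springs in proportion to the force; under 8 N at its stud it sinks somewhere between 4 and 20 mm there, and the three leaves differ plainly.
- stud_a (a point): Top of the round wooden stud (16 mm wide, rising 6 mm above the leaf) at the leaf's mid-span, 90 mm from its root; 94 mm above the bench when the leaf is free. Press here, straight down.
- bolt_a (a joint): Brass slide bolt on top of the block: 0 = fully open, 0.040 m = fully home against its stop, its end under the steel keeper; slides along the stand's own +y, stays where it is left, needs about 3 N to move. Starts between 0 and 8 mm.
- knob_a (a point): Centre of the bolt's upright round brass knob, where it is to be pinched or pushed: 18 mm across; its broad part reaches from 10 mm below to 10 mm above this point, which is 141 mm above the bench. Moves with the bolt. Its axes are the stand's.
- stand_b: Fixed wooden stand with its leaf; the three stands look alike and stand side by side, about 190 mm apart in y; which stand holds which leaf changes from start to start. Origin on the bench, under the centre of its clamp block (60 mm in x, 110 mm in y, top at 115 mm). The leaf sticks out of the block's face towards the stand's own -x (towards the robot); own z is up.
- leaf_b: Springy bamboo leaf, 180 mm long, 34 mm wide, 5 mm thick, level when free (to 1 mm), held at one end in the block, free at the other; it bends down and springs back. Origin at its root, where it leaves the block, 30 mm in front of the stand's origin, 85.5 mm above the bench, the middle of its thickness. It springs in proportion to the force; under 8 N at its stud it sinks somewhere between 4 and 20 mm there, and the three leaves differ plainly.
- stud_b (a point): Top of the round wooden stud (16 mm wide, rising 6 mm above the leaf) at the leaf's mid-span, 90 mm from its root; 94 mm above the bench when the leaf is free. Press here, straight down.
- bolt_b (a joint): Brass slide bolt on top of the block: 0 = fully open, 0.040 m = fully home against its stop, its end under the steel keeper; slides along the stand's own +y, stays where it is left, needs about 3 N to move. Starts between 0 and 8 mm.
- knob_b (a point): Centre of the bolt's upright round brass knob, where it is to be pinched or pushed: 18 mm across; its broad part reaches from 10 mm below to 10 mm above this point, which is 141 mm above the bench. Moves with the bolt. Its axes are the stand's.
- stand_c: Fixed wooden stand with its leaf; the three stands look alike and stand side by side, about 190 mm apart in y; which stand holds which leaf changes from start to start. Origin on the bench, under the centre of its clamp block (60 mm in x, 110 mm in y, top at 115 mm). The leaf sticks out of the block's face towards the stand's own -x (towards the robot); own z is up.
- leaf_c: Springy bamboo leaf, 180 mm long, 34 mm wide, 5 mm thick, level when free (to 1 mm), held at one end in the block, free at the other; it bends down and springs back. Origin at its root, where it leaves the block, 30 mm in front of the stand's origin, 85.5 mm above the bench, the middle of its thickness. It springs in proportion to the force; under 8 N at its stud it sinks somewhere between 4 and 20 mm there, and the three leaves differ plainly.
- stud_c (a point): Top of the round wooden stud (16 mm wide, rising 6 mm above the leaf) at the leaf's mid-span, 90 mm from its root; 94 mm above the bench when the leaf is free. Press here, straight down.
- bolt_c (a joint): Brass slide bolt on top of the block: 0 = fully open, 0.040 m = fully home against its stop, its end under the steel keeper; slides along the stand's own +y, stays where it is left, needs about 3 N to move. Starts between 0 and 8 mm.
- knob_c (a point): Centre of the bolt's upright round brass knob, where it is to be pinched or pushed: 18 mm across; its broad part reaches from 10 mm below to 10 mm above this point, which is 141 mm above the bench. Moves with the bolt. Its axes are the stand's.
- brush_pot: Bystander: dark open brush pot, 64 mm across, 100 mm high; origin at the centre of its underside.
- wrist_rest: Bystander: arched bamboo wrist rest, 150 x 90 mm, about 25 mm high; origin on the bench under its middle.
- gouge: Bystander: carving gouge with a wooden handle, 170 mm long, lying on the bench.

How it is judged:
By the outcome, as a careful person would: the job done as asked, in the order asked, and still so for the second after the job is handed in, with the robot touching nothing.
It also fails if it takes over 70 s, if anything falls off the work surface, if the arm or the gripper's body presses on something with over 40 N, if the wrist force passes 120 N, or if a joint passes its speed limit or range.

## Working session

There is one attempt and no reset: what is moved stays moved. The work goes in short steps, Python scripts to look and compute and a shell command to move; the robot and the scene stay as the last step left them, time stands still between calls to the robot, and variables do not carry over. Pictures are saved under pics/ and viewed, about 8 in all and at most 12, crops included, and the job is handed in when it is done.

```bash
mkdir -p pics
cat > h.py <<'E'
import numpy as np, cv2
from workcell import bot
def world(cam, depth, rc):
    m=bot.camera_model(cam); rc=np.atleast_2d(rc).astype(float)
    d=depth[rc[:,0].astype(int),rc[:,1].astype(int)]
    p=np.stack([(rc[:,1]-m['cx'])/m['fx'],(rc[:,0]-m['cy'])/m['fy']],1)
    u=p.copy()
    for _ in range(20): u=p/(1+m['k1']*(u**2).sum(1,keepdims=True))
    R,_=cv2.Rodrigues(np.array(m['rvec'],float))
    X=np.c_[u*d[:,None],d]
    return ((X-np.array(m['tvec']).ravel())@R)[d>0]
E
python3 - <<'E'
from h import *
o=bot.get_obs(); print({k:np.round(v,3) for k,v in o.items()})
for c in('top','side'):
    im,d=bot.camera(c); cv2.imwrite(f'pics/{c}0.png',im[...,::-1])
    for l in('stud_a','knob_a','stand_a','leaf_a','brush_pot','wrist_rest','gouge'):
        for r in bot.regions_of(c,l):
            P=world(c,d,np.argwhere(r['pixels']))
            if len(P)==0: continue
            print(c,l,round(r['conf'],2),np.round(r['point']),len(P),np.round(np.median(P,0),4),np.round(np.percentile(P,2,0),3),np.round(np.percentile(P,98,0),3))
E
```

```text
{'time': np.float64(0.0), 'q': array([77.061,  5.011, 10.035, 95.098,  0.   , 90.   ]), 'qd': array([ 0.047,  0.106,  0.031,  0.002, -0.07 ,  0.112]), 'joint_efforts': array([-4.000e-03, -5.204e+01,  4.648e+01,  1.700e-02, -0.000e+00,
        0.000e+00]), 'ee_pos': array([0.123, 0.536, 0.195]), 'tcp_rot': array([-9.0000e+01,  7.5000e-02,  7.7061e+01]), 'wrist_force': array([-0.035, -0.481, -0.832]), 'torque': array([-0.001, -0.025, -0.008]), 'opening': np.float64(0.085)}
top stud_a 0.92 [189. 244.] 636 [0.512  0.2003 0.0872] [0.439 0.184 0.08 ] [0.583 0.217 0.094]
top stud_a 0.8 [195. 317.] 579 [ 0.4861 -0.005   0.087 ] [ 0.417 -0.023  0.081] [0.555 0.012 0.094]
top stud_a 0.7 [205. 375.] 545 [ 0.4689 -0.1717  0.087 ] [ 0.404 -0.187  0.08 ] [ 0.541 -0.155  0.094]
top knob_a 0.75 [152. 386.] 186 [ 0.6025 -0.1982  0.1241] [ 0.592 -0.229  0.118] [ 0.616 -0.171  0.155]
top knob_a 0.62 [138. 249.] 178 [0.6435 0.183  0.1244] [0.635 0.157 0.115] [0.659 0.211 0.153]
top knob_a 0.6 [146. 324.] 198 [ 0.6173 -0.0287  0.1241] [ 0.607 -0.057  0.117] [ 0.633 -0.001  0.153]
top stand_a 0.71 [170. 3
[... 1845 characters left out ...]
 0.4817 -0.1743  0.0867] [ 0.399 -0.193  0.083] [ 0.572 -0.155  0.09 ]
side leaf_a 0.6 [198. 336.] 639 [ 0.4955 -0.0061  0.0869] [ 0.412 -0.023  0.084] [0.585 0.012 0.09 ]
side leaf_a 0.4 [331. 461.] 2935 [ 0.5065 -0.4142  0.0205] [ 0.441 -0.475  0.001] [ 0.578 -0.347  0.027]
side brush_pot 0.89 [144. 234.] 679 [0.4203 0.4109 0.0648] [ 0.394  0.399 -0.   ] [0.51  0.565 0.101]
side wrist_rest 0.96 [329. 457.] 2964 [ 0.5057 -0.414   0.0204] [ 0.439 -0.475  0.001] [ 0.576 -0.346  0.027]
side wrist_rest 0.42 [247. 368.] 780 [ 0.4679 -0.1736  0.0867] [ 0.399 -0.191  0.083] [ 0.542 -0.155  0.09 ]
side gouge 0.8 [330. 338.] 677 [ 0.3043 -0.2734  0.0204] [ 0.286 -0.372  0.003] [ 0.329 -0.219  0.026]
```

Run:
```python
from h import *
im,d=bot.camera('top'); ims,ds=bot.camera('side')
cv2.imwrite('pics/t1.png',cv2.resize(im[110:270,130:450,::-1],(800,400),interpolation=cv2.INTER_CUBIC))
rc=np.argwhere(np.ones((400,640),bool))
P=np.r_[world('top',d,rc)]; S=world('side',ds,rc)
for n,y in(('L',.2),('M',-.005),('R',-.172)):
  for nm,Q in(('top',P),('side',S)):
    L=Q[(abs(Q[:,1]-y)<.03)&(Q[:,0]>.38)&(Q[:,0]<.61)&(Q[:,2]>.083)&(Q[:,2]<.0905)]
    r=cv2.minAreaRect((L[:,:2]*1000).astype(np.float32))
    s=Q[(abs(Q[:,1]-y)<.03)&(Q[:,0]>.4)&(Q[:,0]<.56)&(Q[:,2]>.0915)&(Q[:,2]<.1)]
    k=Q[(abs(Q[:,1]-y)<.08)&(Q[:,0]>.57)&(Q[:,0]<.7)&(Q[:,2]>.133)&(Q[:,2]<.156)]
    kt=k[k[:,2]>.147]
    print(n,nm,'rect',np.round(r,1) if 0 else r,'\n stud',len(s),s.mean(0).round(4),np.ptp(s,0).round(3),'\n knob',len(k),k.min(0).round(4),k.max(0).round(4),'top',len(kt),kt.mean(0).round(4) if len(kt) else '')
    b=Q[(abs(Q[:,1]-y)<.09)&(Q[:,0]>.56)&(Q[:,0]<.7)&(Q[:,2]>.11)&(Q[:,2]<.119)]
    print(' block',cv2.minAreaRect((b[:,:2]*1000).astype(np.float32)))
```

```text
L top rect ((523.4121704101562, 200.47512817382812), (172.97718811035156, 34.608673095703125), 0.33312734961509705) 
 stud 42 [0.5049 0.2001 0.0931] [0.117 0.033 0.008] 
 knob 78 [0.6284 0.1775 0.133 ] [0.664  0.2507 0.1539] top 25 [0.6453 0.1864 0.15  ]
 block ((645.9268188476562, 199.0266571044922), (109.72184753417969, 61.826358795166016), 89.31836700439453)
L side rect ((522.739013671875, 200.7112274169922), (174.32919311523438, 37.51237106323242), 0.09310352057218552) 
 stud 7 [0.5217 0.2021 0.093 ] [0.02  0.014 0.004] 
 knob 68 [0.6297 0.176  0.1334] [0.6611 0.2535 0.1528] top 21 [0.6445 0.1856 0.15  ]
 block ((645.6858520507812, 199.7049560546875), (112.46479034423828, 63.7884635925293), 88.18196105957031)
M top rect ((501.52069091796875, -0.16759109497070312), (57.04047775268555, 180.19508361816406), 87.5386962890625) 
 stud 38 [ 0.491  -0.0063  0.0927] [0.126 0.038 0.006] 
 knob 76 [ 0.6031 -0.0372  0.1331] [0.6384 0.0401 0.1559] top 25 [ 0.619  -0.0291  0.1511]
 block ((619.66943359375, -10.385475158691406), (109.60028839111328, 61.20048141479492), 86.64545440673828)
M side
[... 411 characters left out ...]
4785156), (183.03245544433594, 50.70313262939453), 2.5602314472198486) 
 stud 50 [ 0.4923 -0.1695  0.0931] [0.16  0.037 0.006] 
 knob 80 [ 0.5924 -0.2092  0.1332] [ 0.6274 -0.1306  0.1555] top 30 [ 0.6043 -0.1996  0.1506]
 block ((605.84716796875, -181.56744384765625), (109.46116638183594, 60.615230560302734), 85.69782257080078)
R side rect ((489.0708312988281, -166.95974731445312), (55.28876876831055, 185.6962890625), 86.45821380615234) 
 stud 8 [ 0.4852 -0.1746  0.0928] [0.009 0.008 0.003] 
 knob 116 [ 0.5913 -0.2103  0.133 ] [ 0.6274 -0.1289  0.1522] top 39 [ 0.6046 -0.2016  0.1499]
 block ((605.56689453125, -183.12286376953125), (111.73902130126953, 61.87614440917969), 84.32952117919922)
```

View pics/t1.png

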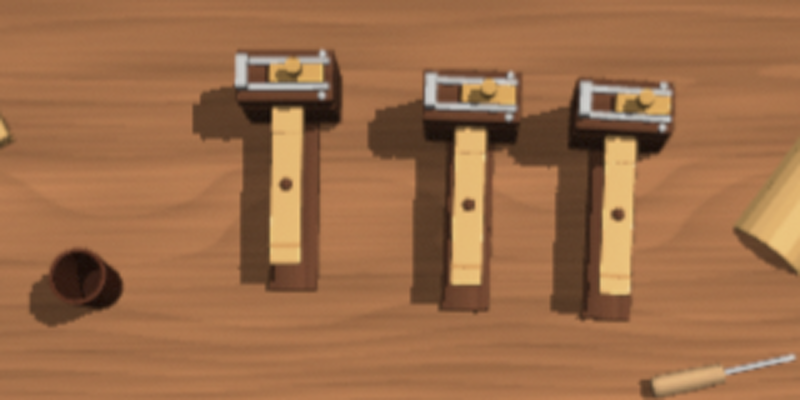

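The top view shows three stands with dark studs at crop (286,184), (468,205) and (617,214). The brass knobs sit on top of the blocks on the right (open) side, with the keepers at the left (+y) end. The pot, gouge and wrist rest are clear of the paths.

The block and leaf fits agree to about 3 mm, giving studs at L (0.525, 0.201), M (0.499, -0.004) and R (0.486, -0.174).

```bash
python3 -m jog '[[1,1.6,-1.2,0,0,0,0.5],[1,3.2,-2.5,0,0,0,1],[1,4.8,-3.9,0,0,0,1.5],[1,6.4,-5.2,0,0,0,2],[1,8,-6.5,0,0,0,2]]' 40; python3 -m jog '[[1,1.6,-1.4,0,0,0,0],[1,3.2,-2.8,0,0,0,0],[1,4.8,-4.2,0,0,0,0],[1,6.4,-5.6,0,0,0,0],[1,8,-6.8,0,0,0,0]]'; python3 -m jog '[[1,0,0,-1.4,0,0,0],[1,0,0,-2.7,0,0,0],[1,0,0,-2.8,0,0,0],[1,0,0,-2.8,0,0,0],[1,0,0,-2.8,0,0,0]]'
python3 - <<'E'
from h import *
for c in('top','side'):
    im,d=bot.camera(c)
    m=bot.camera_model(c);R,_=cv2.Rodrigues(np.array(m['rvec'],float));t=np.array(m['tvec']).ravel();C=-R.T@t
    for n,rc in (('M',(192,317.2)),('R',(195.6,376.8)),('L',(183.6,244.4))):
        if c!='top': break
        p=np.array([(rc[1]-m['cx'])/m['fx'],(rc[0]-m['cy'])/m['fy']]);u=p.copy()
        for _ in range(20): u=p/(1+m['k1']*(u@u))
        v=R.T@np.r_[u,1]; s=(.094-C[2])/v[2]; print(n,(C+s*v).round(4))
    if c=='side':cv2.imwrite('pics/s2.png',cv2.resize(im[90:290,230:480,::-1],(750,600),interpolation=cv2.INTER_CUBIC))
E
```

```text
time: 1.4
ee_pos: [0.3183, 0.377, 0.1957]
tcp_rot: [-90.0, -0.0, 87.2]
wrist_force: [1.1, 0.9, -0.0]
opening: 0.0125
time: 1.9
ee_pos: [0.5084, 0.2143, 0.1959]
tcp_rot: [-90.0, -0.0, 87.0]
wrist_force: [0.8, 0.5, 1.1]
opening: 0.0002
time: 2.4
ee_pos: [0.5076, 0.2167, 0.1275]
tcp_rot: [-90.1, -0.1, 87.1]
wrist_force: [0.5, 0.2, 0.2]
opening: -0.0001
M [ 0.4985 -0.006   0.094 ]
R [ 0.486  -0.1727  0.094 ]
L [0.5253 0.1983 0.094 ]
```

View pics/s2.png

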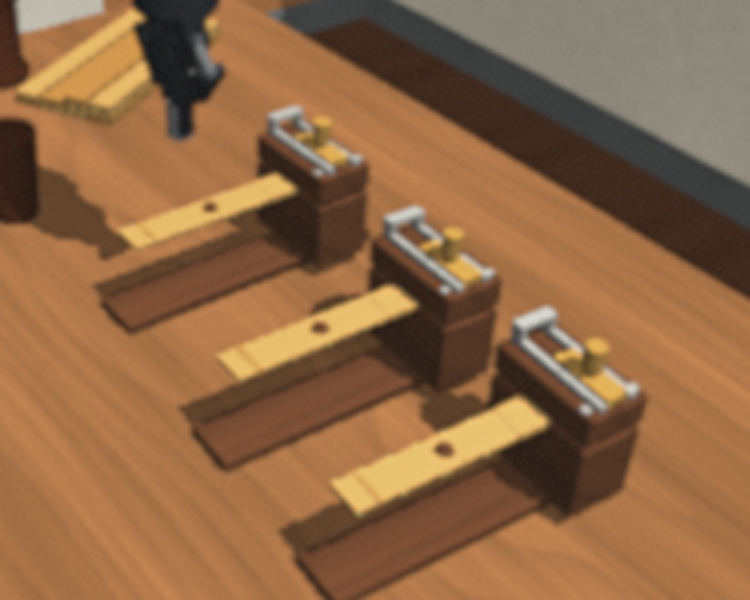

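The side view shows the shut gripper at crop (180,135), short of the left stud at (210,207). The rows were rate-limited, so I correct from the measured pose.

```bash
python3 -m jog '[[1,0.7,-0.69,0,0,0,0],[1,0.7,-0.69,-0.5,0,0,0],[1,0.7,-0.69,-0.9,0,0,0],[1,0.7,-0.69,-0.9,0,0,0],[1,0.7,-0.69,-0.9,0,0,0]]'; python3 -m jog '[[1,0,0,-0.12,0,0,0],[1,0,0,-0.24,0,0,0],[1,0,0,-0.36,0,0,0],[1,0,0,-0.36,0,0,0],[1,0,0,-0.36,0,0,0]]';python3 -m jog '[[1,0,0,0,0,0,0],[1,0,0,0,0,0,0]]'
python3 - <<'E'
from h import *
m=bot.camera_model('side');im,d=bot.camera('side')
p=bot.get_obs()['ee_pos'];R,_=cv2.Rodrigues(np.array(m['rvec'],float));X=R@p+np.array(m['tvec']).ravel();u=X[:2]/X[2];u=u*(1+m['k1']*u@u)
print(u*[m['fx'],m['fy']]+[m['cx'],m['cy']])
for _ in range(4):
  bot.camera('side'); o=bot.get_obs(); print(o['wrist_force'].round(2),o['ee_pos'].round(4))
E
```

```text
time: 3.0
ee_pos: [0.5241, 0.1992, 0.1028]
tcp_rot: [-90.0, 0.0, 87.1]
wrist_force: [0.4, 0.4, 0.5]
opening: -0.0002
time: 3.5
ee_pos: [0.5246, 0.1989, 0.0939]
tcp_rot: [-90.0, 0.0, 87.1]
wrist_force: [-0.3, 0.2, 0.1]
opening: 0.0
time: 3.7
ee_pos: [0.5248, 0.1989, 0.0941]
tcp_rot: [-90.0, -0.0, 87.1]
wrist_force: [-0.3, 0.2, -0.3]
opening: 0.0003
[299.50756427 157.70481342]
[ 0.18  0.1  -0.72] [0.5247 0.1989 0.0941]
[ 0.09 -0.68  0.24] [0.5247 0.1989 0.0941]
[-0.78 -0.52 -0.96] [0.5247 0.1989 0.0941]
[-0.73  0.25 -0.65] [0.5247 0.1989 0.094 ]
```

```bash
python3 -m jog '[[1,0,0,-0.04,0,0,0],[1,0,0,-0.08,0,0,0],[1,0,0,-0.08,0,0,0],[1,0,0,-0.08,0,0,0]]';python3 -m jog '[[1,0,0,-0.04,0,0,0],[1,0,0,-0.08,0,0,0],[1,0,0,-0.08,0,0,0],[1,0,0,-0.08,0,0,0]]'
cat > f.py <<'E'
from h import *
F=[];Z=[]
for _ in range(4):
  bot.camera('side'); o=bot.get_obs();F.append(o['wrist_force']);Z.append(o['ee_pos'])
print('F',np.mean(F,0).round(2),np.std(F,0).round(2),'p',np.mean(Z,0).round(4),'t',o['time'])
E
python3 f.py
```

```text
time: 4.35
ee_pos: [0.5246, 0.1989, 0.0919]
tcp_rot: [-90.0, 0.0, 87.1]
wrist_force: [0.2, 0.1, 0.1]
opening: -0.0002
time: 4.75
ee_pos: [0.5246, 0.1989, 0.09]
tcp_rot: [-90.0, 0.0, 87.1]
wrist_force: [0.9, -0.3, -0.7]
opening: 0.0
F [0.23 0.3  0.4 ] [0.66 0.34 0.16] p [0.5247 0.1989 0.09  ] t 4.95
```

```bash
python3 -m jog '[[1,0,0,-0.04,0,0,0],[1,0,0,-0.08,0,0,0],[1,0,0,-0.08,0,0,0],[1,0,0,-0.08,0,0,0]]'; python3 f.py; python3 -m jog '[[1,0,0,-0.04,0,0,0],[1,0,0,-0.08,0,0,0],[1,0,0,-0.08,0,0,0],[1,0,0,-0.08,0,0,0]]'; python3 f.py;python3 - <<'E'
from h import *
im,d=bot.camera('side')
cv2.imwrite('pics/s3.png',cv2.resize(im[110:210,230:380,::-1],(750,500),interpolation=cv2.INTER_CUBIC))
E
```

```text
time: 5.35
ee_pos: [0.5246, 0.1989, 0.088]
tcp_rot: [-90.0, 0.0, 87.1]
wrist_force: [0.2, 0.0, -0.8]
opening: -0.0003
F [-0.17 -0.16  0.03] [0.32 0.46 0.45] p [0.5247 0.1989 0.088 ] t 5.55
time: 5.95
ee_pos: [0.5246, 0.1989, 0.0859]
tcp_rot: [-90.0, 0.0, 87.1]
wrist_force: [-0.4, -0.4, -0.3]
opening: 0.0003
F [ 0.11 -0.25  0.07] [0.28 0.36 0.59] p [0.5247 0.1989 0.086 ] t 6.15
```

View pics/s3.png

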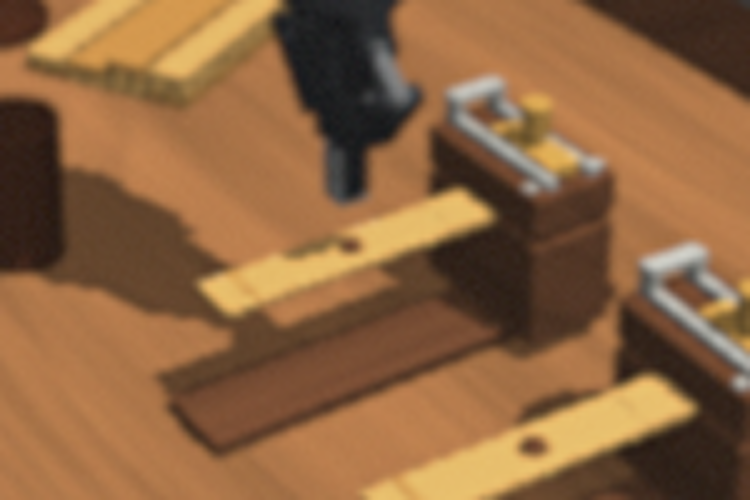

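The fingertip (347,198) still hangs clear above the stud (350,245), although the reported TCP is 8 mm below the stud top. I'll measure the real tip from depth.

Run:
```python
from h import *
im,d=bot.camera('side'); print(bot.get_obs()['ee_pos'])
for r in range(136,162,2):
    rc=[(r,c) for c in (297,299,301)]
    print(r,world('side',d,rc).round(3).tolist(), im[r,299])
P=world('top',bot.camera('top')[1],np.argwhere(np.ones((400,640),bool)))
G=P[(abs(P[:,1]-.2)<.06)&(abs(P[:,0]-.525)<.06)&(P[:,2]>.1)]
print(len(G)); 
for z in np.arange(.1,.4,.03):
  g=G[(G[:,2]>z)&(G[:,2]<z+.03)]
  if len(g):print(round(z,2),len(g),g.min(0).round(3),g.max(0).round(3))
```

```text
[0.52468555 0.19889848 0.08601852]
136 [[0.509, 0.185, 0.175], [0.51, 0.176, 0.179], [0.511, 0.168, 0.183]] [28 29 31]
138 [[0.51, 0.185, 0.169], [0.51, 0.177, 0.173], [0.509, 0.164, 0.179]] [29 29 30]
140 [[0.516, 0.195, 0.156], [0.509, 0.175, 0.168], [0.511, 0.168, 0.171]] [35 36 36]
142 [[0.517, 0.198, 0.148], [0.518, 0.189, 0.152], [0.522, 0.186, 0.152]] [39 39 40]
144 [[0.515, 0.194, 0.144], [0.516, 0.186, 0.148], [0.522, 0.186, 0.146]] [38 38 40]
146 [[0.515, 0.196, 0.137], [0.517, 0.187, 0.141], [0.524, 0.189, 0.137]] [41 41 41]
148 [[0.513, 0.192, 0.134], [0.515, 0.186, 0.136], [0.523, 0.188, 0.132]] [39 42 42]
150 [[0.514, 0.195, 0.125], [0.52, 0.192, 0.124], [0.636, 0.362, 0.0]] [109  88  73]
152 [[0.619, 0.362, -0.002], [0.623, 0.356, -0.0], [0.627, 0.349, 0.002]] [174 119  75]
154 [[0.611, 0.348, 0.0], [0.615, 0.343, 0.001], [0.621, 0.34, 0.001]] [177 120  75]
156 [[0.605, 0.34, -0.001], [0.535, 0.217, 0.087], [0.539, 0.212, 0.088]] [202 151  88]
158 [[0.521, 0.207, 0.09], [0.523, 0.199, 0.094], [0.529, 0.197, 0.092]] [128  86  56]
160 [[0.518, 0.202, 0.087], [0.521, 0.196, 0.089], [0.527, 0.195, 0.088]] [162 121  71]
2983
0.19 36 [0.509 0.141 0.204] [0.533 0.156 0.22 ]
0.22 3 [0.522 0.149 0.222] [0.524 0.151 0.227]
```

Depth puts the real tip at z≈0.123, so the reported TCP z reads about 35 mm too low; x and y agree. I'll descend further and watch both vision and force.

```bash
python3 -m jog '[[1,0,0,-0.2,0,0,0],[1,0,0,-0.4,0,0,0],[1,0,0,-0.6,0,0,0],[1,0,0,-0.6,0,0,0],[1,0,0,-0.6,0,0,0]]'
cat > tip.py <<'E'
from h import *
im,d=bot.camera('side'); o=bot.get_obs(); p=o['ee_pos']; print(p.round(4),o['q'].round(2))
P=world('side',d,np.argwhere(d>0)); 
I=np.argwhere(d>0); C=im[I[:,0],I[:,1]].astype(int)
k=(abs(P[:,0]-p[0])<.035)&(abs(P[:,1]-p[1])<.035)&(P[:,2]>.096)&(P[:,2]<.17)&(C.max(1)<80)&(np.ptp(C,axis=1)<15)
G=P[k]; print('tip minz',G[:,2].min().round(4), 'lowest 8mm', len(G))
for z in np.arange(G[:,2].min(),G[:,2].min()+.04,.005):
  g=G[(G[:,2]>=z)&(G[:,2]<z+.005)]
  if len(g):print(z.round(3),len(g),g.min(0).round(3),g.max(0).round(3))
E
python3 tip.py; python3 f.py
```

```text
time: 6.8
ee_pos: [0.5245, 0.1988, 0.0707]
tcp_rot: [-90.0, 0.0, 87.1]
wrist_force: [-0.1, -0.9, 0.3]
opening: -0.0003
[0.5247 0.1989 0.071 ] [20.76  5.84 -2.76 81.41  0.   23.7 ]
tip minz 0.1134 lowest 8mm 111
0.113 6 [0.514 0.187 0.113] [0.522 0.195 0.118]
0.118 8 [0.513 0.186 0.119] [0.525 0.195 0.123]
0.123 10 [0.512 0.184 0.123] [0.525 0.196 0.128]
0.128 8 [0.511 0.185 0.13 ] [0.522 0.196 0.133]
0.133 8 [0.51  0.186 0.133] [0.524 0.194 0.137]
0.138 9 [0.511 0.186 0.139] [0.52  0.197 0.143]
0.143 1 [0.51  0.192 0.147] [0.51  0.192 0.147]
0.148 9 [0.508 0.173 0.149] [0.526 0.202 0.153]
0.153 16 [0.508 0.171 0.154] [0.534 0.203 0.158]
F [-0.1  -0.02  0.07] [0.2  0.2  0.21] p [0.5248 0.1989 0.0712] t 7.05
```

```bash
python3 -m jog '[[1,0,0,-0.12,0,0,0],[1,0,0,-0.24,0,0,0],[1,0,0,-0.36,0,0,0],[1,0,0,-0.48,0,0,0],[1,0,0,-0.48,0,0,0]]'; python3 f.py;python3 tip.py; python3 -m jog '[[1,0,0,-0.04,0,0,0],[1,0,0,-0.08,0,0,0],[1,0,0,-0.08,0,0,0]]'; python3 f.py;  python3 -m jog '[[1,0,0,-0.04,0,0,0],[1,0,0,-0.08,0,0,0],[1,0,0,-0.08,0,0,0]]'; python3 f.py
```

```text
time: 7.55
ee_pos: [0.5243, 0.1988, 0.0583]
tcp_rot: [-90.0, 0.0, 87.1]
wrist_force: [-0.3, -0.5, -0.1]
opening: -0.0005
F [ 0.29 -0.43  0.01] [0.18 0.38 0.31] p [0.5246 0.1989 0.0589] t 7.75
[0.5248 0.1989 0.0591] [20.76  5.98 -3.91 80.09  0.   23.7 ]
tip minz 0.0985 lowest 8mm 158
0.099 3 [0.515 0.189 0.099] [0.517 0.194 0.103]
0.104 7 [0.514 0.186 0.105] [0.524 0.195 0.108]
0.109 9 [0.513 0.185 0.109] [0.525 0.195 0.113]
0.114 12 [0.51  0.186 0.114] [0.528 0.197 0.118]
0.119 6 [0.513 0.186 0.12 ] [0.525 0.197 0.123]
0.124 11 [0.513 0.186 0.124] [0.526 0.197 0.128]
0.129 3 [0.511 0.185 0.13 ] [0.515 0.195 0.133]
0.134 4 [0.51  0.184 0.134] [0.515 0.193 0.137]
0.139 13 [0.509 0.17  0.14 ] [0.534 0.204 0.143]
time: 8.1
ee_pos: [0.5247, 0.1989, 0.057]
tcp_rot: [-90.0, -0.0, 87.1]
wrist_force: [-0.3, 0.3, 1.7]
opening: 0.0
F [-0.2   0.14  1.36] [0.81 0.26 0.16] p [0.5247 0.1989 0.0571] t 8.3
time: 8.6
ee_pos: [0.5246, 0.1989, 0.0551]
tcp_rot: [-90.0, -0.0, 87.1]
wrist_force: [-1.1, 0.1, 4.7]
opening: 0.0002
F [-1.19 -0.23  3.75] [0.5  0.26 0.31] p [0.5247 0.1989 0.0552] t 8.8
```

```bash
python3 -m jog '[[1,0,0,-0.04,0,0,0],[1,0,0,-0.08,0,0,0],[1,0,0,-0.08,0,0,0]]'; python3 f.py
```

```text
time: 9.1
ee_pos: [0.5246, 0.1989, 0.0532]
tcp_rot: [-90.0, -0.0, 87.1]
wrist_force: [-2.4, 0.4, 7.9]
opening: 0.0003
F [-2.84  0.19  6.62] [0.4  0.28 0.13] p [0.5246 0.199  0.0533] t 9.3
```

```bash
python3 tip.py | head -3; python3 -m jog '[[1,0,0,-0.02,0,0,0],[1,0,0,-0.04,0,0,0],[1,0,0,-0.04,0,0,0]]'; python3 f.py
```

```text
[0.5247 0.199  0.0533] [ 2.076e+01  6.060e+00 -4.480e+00  7.945e+01  1.000e-02  2.370e+01]
tip minz 0.098 lowest 8mm 175
0.098 9 [0.512 0.187 0.098] [0.524 0.195 0.102]
time: 9.65
ee_pos: [0.5246, 0.199, 0.0524]
tcp_rot: [-90.0, -0.0, 87.1]
wrist_force: [-3.2, 1.2, 7.8]
opening: 0.0001
F [-2.81 -0.08  7.91] [0.24 0.63 0.51] p [0.5246 0.199  0.0525] t 9.85
```

```bash
python3 -m jog '[[1,0,0,0,0,0,0],[1,0,0,0,0,0,0],[1,0,0,0,0,0,0],[1,0,0,0,0,0,0],[1,0,0,0,0,0,0]]'; python3 f.py;  python3 -m jog '[[1,0,0,0,0,0,0],[1,0,0,0,0,0,0],[1,0,0,0,0,0,0],[1,0,0,0,0,0,0],[1,0,0,0,0,0,0]]'
python3 - <<'E'
from h import *
im,d=bot.camera('side')
cv2.imwrite('pics/s4.png',cv2.resize(im[110:210,230:380,::-1],(750,500),interpolation=cv2.INTER_CUBIC))
P=world('side',d,np.argwhere(d>0))
L=P[(abs(P[:,1]-.2)<.014)&(P[:,2]>.05)&(P[:,2]<.092)]
for x in np.arange(.43,.61,.015):
  g=L[abs(L[:,0]-x)<.0075]
  if len(g):print(x.round(3),len(g),np.median(g[:,2]).round(4))
E
```

```text
time: 10.35
ee_pos: [0.5246, 0.199, 0.0525]
tcp_rot: [-90.0, -0.0, 87.1]
wrist_force: [-3.1, 0.5, 7.2]
opening: 0.0
F [-2.84 -0.12  7.58] [0.27 0.61 0.48] p [0.5246 0.199  0.0525] t 10.55
time: 11.05
ee_pos: [0.5246, 0.199, 0.0525]
tcp_rot: [-90.0, -0.0, 87.1]
wrist_force: [-2.7, 0.4, 7.4]
opening: 0.0003
0.43 6 0.0751
0.445 37 0.0767
0.46 37 0.0781
0.475 33 0.0792
0.49 33 0.0798
0.505 33 0.0809
0.52 27 0.082
0.535 18 0.0826
0.55 31 0.084
0.565 29 0.085
0.58 29 0.086
0.595 30 0.0869
```

View pics/s4.png

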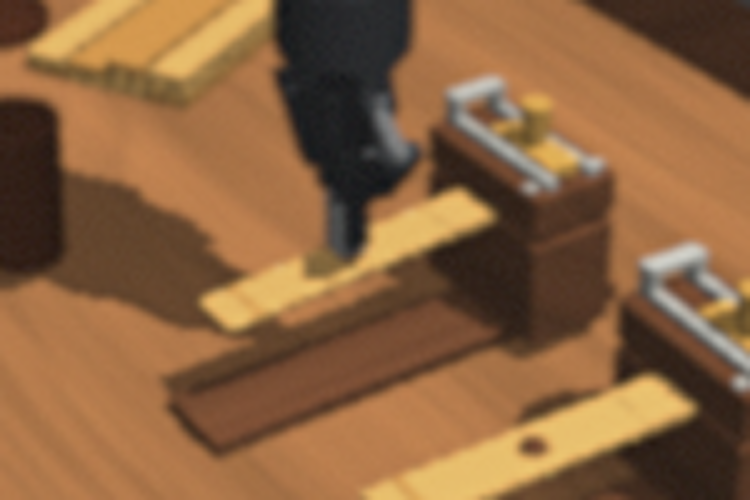

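The tip is squarely on the stud at (347,255) and the leaf is visibly bent. Depth shows the leaf down 5.3 mm at 7.6–7.9 N, so the left leaf is the stiff one. On to the middle stand.

```bash
python3 -m jog '[[1,0,0,1,0,0,0],[1,0,0,1.8,0,0,0],[1,-0.2,-1.6,1.8,0,0,0],[1,-0.4,-3.2,1.8,0,0,0],[1,-0.6,-4.8,1.8,0,0,0]]'; python3 -m jog '[[1,-0.2,-1.6,0,0,0,0],[1,-0.42,-3.36,0,0,0,0],[1,-0.42,-3.36,0,0,0,0],[1,-0.42,-3.36,0,0,0,0]]'; python3 f.py
```

```text
time: 11.6
ee_pos: [0.5093, 0.0777, 0.0965]
tcp_rot: [-90.0, 0.0, 87.1]
wrist_force: [0.8, 0.6, -0.6]
opening: -0.0001
time: 12.0
ee_pos: [0.499, -0.006, 0.0966]
tcp_rot: [-90.0, -0.0, 86.9]
wrist_force: [0.1, 0.7, 0.0]
opening: 0.0001
F [ 0.07  0.15 -0.44] [0.28 0.53 0.33] p [ 0.4992 -0.0045  0.0967] t 12.2
```

```bash
python3 -m jog '[[1,0,0,-0.5,0,0,0],[1,0,0,-1,0,0,0],[1,0,0,-1.2,0,0,0],[1,0,0,-1.4,0,0,0],[1,0,0,-1.4,0,0,0]]'; python3 f.py; python3 tip.py|head -4;for i in 1; do python3 -m jog '[[1,0,0,-0.05,0,0,0],[1,0,0,-0.1,0,0,0],[1,0,0,-0.1,0,0,0]]'; python3 f.py; done; python3 -m jog '[[1,0,0,-0.05,0,0,0],[1,0,0,-0.1,0,0,0],[1,0,0,-0.1,0,0,0]]'; python3 f.py
```

```text
time: 12.7
ee_pos: [0.4987, -0.005, 0.0611]
tcp_rot: [-89.9, 0.0, 87.1]
wrist_force: [-0.4, 0.1, -0.6]
opening: 0.0003
F [-0.08  0.04  0.38] [0.08 0.56 0.22] p [ 0.4993 -0.0051  0.0621] t 12.9
[ 0.4994 -0.0052  0.0624] [ -0.59  -2.5  -12.24  80.22   0.     2.35]
tip minz 0.0984 lowest 8mm 233
0.098 2 [ 0.491 -0.011  0.098] [ 0.491 -0.01   0.102]
0.103 5 [ 0.488 -0.016  0.105] [ 0.491 -0.006  0.108]
time: 13.25
ee_pos: [0.4991, -0.0051, 0.0593]
tcp_rot: [-90.0, 0.0, 87.1]
wrist_force: [0.6, 0.4, 0.2]
opening: 0.0001
F [-0.04  0.08  0.06] [0.52 0.3  0.16] p [ 0.4991 -0.0051  0.0595] t 13.45
time: 13.75
ee_pos: [0.4991, -0.0051, 0.0568]
tcp_rot: [-90.0, 0.0, 87.1]
wrist_force: [0.4, -0.1, 0.2]
opening: 0.0001
F [ 0.91 -0.31  0.08] [0.86 0.65 0.44] p [ 0.4992 -0.0051  0.057 ] t 13.95
```

```bash
python3 -m jog '[[1,0,0,-0.05,0,0,0],[1,0,0,-0.1,0,0,0],[1,0,0,-0.1,0,0,0]]'; python3 f.py;python3 -m jog '[[1,0,0,-0.04,0,0,0],[1,0,0,-0.08,0,0,0],[1,0,0,-0.08,0,0,0]]'; python3 f.py
```

```text
time: 14.25
ee_pos: [0.4991, -0.0051, 0.0543]
tcp_rot: [-90.0, -0.0, 87.1]
wrist_force: [-0.6, 0.8, 1.7]
opening: -0.0002
F [-0.61  0.2   1.68] [0.88 0.18 0.24] p [ 0.4991 -0.0051  0.0545] t 14.45
time: 14.75
ee_pos: [0.4991, -0.0051, 0.0524]
tcp_rot: [-90.0, 0.0, 87.1]
wrist_force: [-1.1, 0.3, 2.0]
opening: -0.0001
F [-1.59 -0.07  2.31] [0.45 0.19 0.18] p [ 0.4991 -0.0051  0.0525] t 14.95
```

```bash
python3 -m jog '[[1,0,0,-0.05,0,0,0],[1,0,0,-0.1,0,0,0],[1,0,0,-0.1,0,0,0]]'; python3 f.py;python3 -m jog '[[1,0,0,-0.04,0,0,0],[1,0,0,-0.08,0,0,0],[1,0,0,-0.08,0,0,0]]'; python3 f.py
```

```text
time: 15.25
ee_pos: [0.4991, -0.0051, 0.0499]
tcp_rot: [-90.0, -0.0, 87.1]
wrist_force: [-1.8, 0.0, 4.3]
opening: -0.0003
F [-1.78  0.28  3.7 ] [0.31 0.43 0.28] p [ 0.4992 -0.0051  0.05  ] t 15.45
time: 15.75
ee_pos: [0.4992, -0.0051, 0.0479]
tcp_rot: [-90.0, -0.0, 87.1]
wrist_force: [-2.9, 0.6, 4.3]
opening: -0.0001
F [-2.74  0.14  4.47] [0.7  0.39 0.43] p [ 0.4992 -0.0051  0.048 ] t 15.95
```

```bash
python3 -m jog '[[1,0,0,-0.06,0,0,0],[1,0,0,-0.12,0,0,0],[1,0,0,-0.12,0,0,0]]'; python3 f.py;python3 -m jog '[[1,0,0,-0.06,0,0,0],[1,0,0,-0.12,0,0,0],[1,0,0,-0.12,0,0,0]]'; python3 f.py
```

```text
time: 16.25
ee_pos: [0.4992, -0.0051, 0.045]
tcp_rot: [-90.0, -0.0, 87.1]
wrist_force: [-2.9, 0.3, 6.1]
opening: -0.0002
F [-2.71 -0.42  5.72] [0.46 0.52 0.17] p [ 0.4993 -0.0051  0.0451] t 16.45
time: 16.75
ee_pos: [0.4994, -0.0051, 0.0422]
tcp_rot: [-90.0, -0.0, 87.1]
wrist_force: [-2.5, -0.4, 6.8]
opening: 0.0003
F [-2.71  0.38  7.18] [0.34 0.34 0.25] p [ 0.4994 -0.0051  0.0423] t 16.95
```

Now down 1.7 mm more and hold for 1 s.

```bash
python3 -m jog '[[1,0,0,-0.04,0,0,0],[1,0,0,-0.07,0,0,0],[1,0,0,-0.07,0,0,0],[1,0,0,-0.07,0,0,0],[1,0,0,-0.07,0,0,0]]'; python3 f.py
cat > leaf.py <<'E'
from h import *
import sys
im,d=bot.camera('side');y0,x0,y1,x1=map(float,sys.argv[1:5])  # stud y,x and block y,x
P=world('side',d,np.argwhere(d>0))
yc=y0+(P[:,0]-x0)*(y1-y0)/(x1-x0)
L=P[(abs(P[:,1]-yc)<.014)&(P[:,2]>.04)&(P[:,2]<.092)]
for dx in (-.08,-.06,-.04,-.025,0,.025,.04,.06,.08):
  g=L[abs(L[:,0]-x0-dx)<.0075]
  if len(g):print(dx,len(g),np.median(g[:,2]).round(4))
E
python3 -m jog '[[1,0,0,0,0,0,0],[1,0,0,0,0,0,0],[1,0,0,0,0,0,0],[1,0,0,0,0,0,0],[1,0,0,0,0,0,0]]'; python3 f.py;python3 leaf.py -.005 .499 -.0101 .6192
```

```text
time: 17.45
ee_pos: [0.4995, -0.0051, 0.0407]
tcp_rot: [-90.1, -0.0, 87.1]
wrist_force: [-2.3, -0.2, 7.3]
opening: -0.0
F [-2.84  0.47  7.79] [0.54 0.31 0.08] p [ 0.4995 -0.0051  0.0407] t 17.65
time: 18.15
ee_pos: [0.4995, -0.0051, 0.0407]
tcp_rot: [-90.1, -0.0, 87.1]
wrist_force: [-2.7, -0.1, 8.2]
opening: 0.0002
F [-2.47  0.57  7.81] [0.97 0.15 0.49] p [ 0.4995 -0.0051  0.0407] t 18.35
-0.08 49 0.0522
-0.06 49 0.0569
-0.04 52 0.0613
-0.025 45 0.0645
0 45 0.0712
0.025 42 0.0756
0.04 46 0.079
0.06 47 0.0831
0.08 38 0.0857
```

The middle leaf sinks about 16 mm at 7.8 N, so it is limp. Now the right one.

```bash
python3 -m jog '[[1,0,0,1.2,0,0,0],[1,0,0,2.24,0,0,0],[1,-0.13,-1.6,2.24,0,0,0],[1,-0.26,-3.2,2.24,0,0,0],[1,-0.39,-4.8,2.24,0,0,0]]'; python3 -m jog '[[1,-0.15,-1.6,0,0,0,0],[1,-0.16,-1.92,0,0,0,0],[1,-0.16,-1.92,-0.6,0,0,0],[1,-0.16,-1.92,-1.2,0,0,0],[1,-0.16,-1.92,-1.4,0,0,0]]'; python3 f.py; python3 tip.py|head -4
```

```text
time: 18.9
ee_pos: [0.4895, -0.1263, 0.096]
tcp_rot: [-90.0, 0.0, 87.1]
wrist_force: [0.8, -0.2, -0.5]
opening: 0.0002
time: 19.4
ee_pos: [0.4843, -0.1716, 0.0582]
tcp_rot: [-89.8, -0.1, 87.1]
wrist_force: [0.3, 0.2, -0.8]
opening: -0.0002
F [-0.01 -0.34  0.28] [0.56 0.3  0.41] p [ 0.4849 -0.1719  0.0599] t 19.6
[ 0.4857 -0.1725  0.0616] [-19.56  -0.28 -10.16  80.1    0.   -16.68]
tip minz 0.0972 lowest 8mm 315
0.097 1 [ 0.48  -0.177  0.097] [ 0.48  -0.177  0.097]
0.102 8 [ 0.472 -0.182  0.103] [ 0.477 -0.171  0.107]
```

```bash
python3 -m jog '[[1,0,-0.02,-0.08,0,0,0],[1,0,-0.02,-0.16,0,0,0],[1,0,-0.02,-0.16,0,0,0]]'; python3 f.py;python3 -m jog '[[1,0,0,-0.04,0,0,0],[1,0,0,-0.08,0,0,0],[1,0,0,-0.08,0,0,0]]'; python3 f.py;python3 -m jog '[[1,0,0,-0.04,0,0,0],[1,0,0,-0.08,0,0,0],[1,0,0,-0.08,0,0,0]]'; python3 f.py
```

```text
time: 19.95
ee_pos: [0.4855, -0.1736, 0.0572]
tcp_rot: [-90.0, 0.0, 87.1]
wrist_force: [0.3, -0.3, 0.8]
opening: 0.0001
F [-0.17  0.06  0.17] [0.36 0.43 0.53] p [ 0.4855 -0.1736  0.0573] t 20.15
time: 20.45
ee_pos: [0.4854, -0.1736, 0.0552]
tcp_rot: [-90.0, -0.0, 87.1]
wrist_force: [-0.6, 0.7, 2.1]
opening: -0.0
F [-0.39  0.17  2.08] [0.12 0.13 0.17] p [ 0.4854 -0.1736  0.0553] t 20.65
time: 20.95
ee_pos: [0.4853, -0.1736, 0.0532]
tcp_rot: [-90.0, 0.0, 87.1]
wrist_force: [-0.6, 0.2, 3.6]
opening: -0.0001
F [-1.58  0.54  3.84] [0.34 0.61 0.3 ] p [ 0.4854 -0.1736  0.0533] t 21.15
```

```bash
python3 -m jog '[[1,0,0,-0.04,0,0,0],[1,0,0,-0.08,0,0,0],[1,0,0,-0.08,0,0,0]]'; python3 f.py;python3 -m jog '[[1,0,0,-0.04,0,0,0],[1,0,0,-0.08,0,0,0],[1,0,0,-0.08,0,0,0]]'; python3 f.py
```

```text
time: 21.45
ee_pos: [0.4853, -0.1736, 0.0512]
tcp_rot: [-90.0, 0.0, 87.1]
wrist_force: [-2.4, 0.8, 5.1]
opening: 0.0001
F [-2.2   0.15  5.31] [0.39 0.51 0.35] p [ 0.4854 -0.1736  0.0513] t 21.65
time: 21.95
ee_pos: [0.4853, -0.1736, 0.0493]
tcp_rot: [-90.0, 0.0, 87.1]
wrist_force: [-3.7, 0.1, 7.0]
opening: -0.0002
F [-3.21  0.42  6.62] [0.39 0.39 0.55] p [ 0.4853 -0.1737  0.0495] t 22.15
```

```bash
python3 -m jog '[[1,0,0,-0.04,0,0,0],[1,0,0,-0.07,0,0,0],[1,0,0,-0.07,0,0,0],[1,0,0,-0.07,0,0,0],[1,0,0,-0.07,0,0,0]]'; python3 f.py; python3 -m jog '[[1,0,0,0,0,0,0],[1,0,0,0,0,0,0],[1,0,0,0,0,0,0],[1,0,0,0,0,0,0],[1,0,0,0,0,0,0]]'; python3 f.py;python3 leaf.py -.1735 .4855 -.182 .6057
```

```text
time: 22.65
ee_pos: [0.4854, -0.1737, 0.0479]
tcp_rot: [-90.0, 0.0, 87.1]
wrist_force: [-4.5, 0.1, 7.4]
opening: -0.0002
F [-3.57  0.93  7.48] [0.27 0.54 0.39] p [ 0.4854 -0.1737  0.0479] t 22.85
time: 23.35
ee_pos: [0.4854, -0.1737, 0.0479]
tcp_rot: [-90.0, 0.0, 87.1]
wrist_force: [-4.0, 0.6, 8.1]
opening: 0.0001
F [-3.85  0.36  7.74] [0.27 0.5  0.39] p [ 0.4854 -0.1737  0.0479] t 23.55
-0.08 72 0.0672
-0.06 66 0.0692
-0.04 63 0.0719
-0.025 68 0.0741
0 38 0.0766
0.025 40 0.0803
0.04 45 0.0819
0.06 39 0.0845
0.08 36 0.0863
```

The right leaf sinks 10.5 mm at 7.7 N, so this is the stand to bolt. I'll lift and go behind its knob, on the -y side.

```bash
python3 -m jog '[[1,0,0,1.5,0,0,0],[1,0,0,3,0,0,0],[1,0,-0.8,3.5,0,0,0],[1,0.3,-2.45,3.5,0,0,0],[1,1.5,-2.45,3.5,0,0,0]]'; python3 -m jog '[[1,1.4,0,0,0,0,0],[1,2.6,0,0,0,0,0],[1,3.16,0,0,0,0,0],[1,3.16,0,0,0,0,0],[1,3.16,0,0,0,0,0]]'; python3 f.py
python3 - <<'E'
from h import *
ims,ds=bot.camera('side')
cv2.imwrite('pics/s5.png',cv2.resize(ims[130:290,330:490,::-1],(600,600),interpolation=cv2.INTER_CUBIC))
S=world('side',ds,np.argwhere(ds>0)); 
k=S[(abs(S[:,1]+.19)<.05)&(S[:,0]>.585)&(S[:,0]<.63)&(S[:,2]>.136)&(S[:,2]<.156)]
print(len(k),k.min(0),k.max(0),k.mean(0))
E
python3 tip.py
```

```text
time: 24.1
ee_pos: [0.5223, -0.2387, 0.1357]
tcp_rot: [-90.1, 0.1, 86.8]
wrist_force: [0.0, 0.2, -0.1]
opening: 0.0001
time: 24.6
ee_pos: [0.6016, -0.2347, 0.1341]
tcp_rot: [-89.9, -0.0, 87.1]
wrist_force: [0.1, 0.5, -1.5]
opening: -0.0002
F [ 0.44  0.15 -0.13] [0.63 0.68 0.15] p [ 0.6013 -0.2349  0.1351] t 24.8
71 [ 0.59660236 -0.20999223  0.13656356] [ 0.6141403  -0.19259876  0.15182309] [ 0.60295351 -0.2024619   0.14606188]
[ 0.6015 -0.235   0.1355] [-21.34  17.59  18.04  90.41  -0.   -18.38]Traceback (most recent call last):
  File "tip.py", line 6, in <module>
    G=P[k]; print('tip minz',G[:,2].min().round(4), 'lowest 8mm', len(G))
                             ~~~~~~~~~~^^
    return umr_minimum(a, axis, None, out, keepdims, initial, where)
ValueError: zero-size array to reduction operation minimum which has no identity
```

View pics/s5.png

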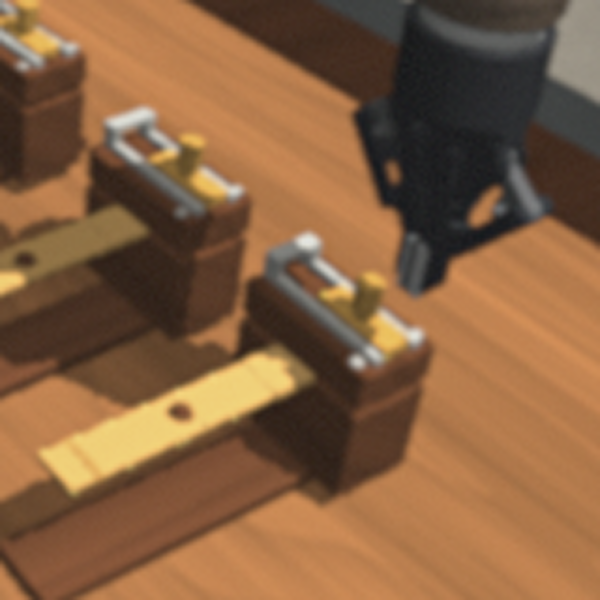

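The fingertip (415,285) is behind and above the right knob (370,295), clear of the posts. Descending.

```bash
python3 -m jog '[[1,0,0,-0.4,0,0,0],[1,0,0,-0.8,0,0,0],[1,0,0,-1.2,0,0,0],[1,0,0,-1.36,0,0,0],[1,0,0,-1.36,0,0,0]]'; python3 f.py; python3 -m jog '[[1,0.02,0.2,0,0,0,0],[1,0.03,0.4,0,0,0,0],[1,0.05,0.6,0,0,0,0],[1,0.05,0.6,0,0,0,0]]'; python3 f.py
```

```text
time: 25.4
ee_pos: [0.6014, -0.2347, 0.0997]
tcp_rot: [-89.9, -0.0, 87.1]
wrist_force: [0.1, 0.2, -0.5]
opening: -0.0006
F [-0.15 -0.17  0.38] [0.45 0.28 0.48] p [ 0.602  -0.2349  0.1011] t 25.6
time: 26.0
ee_pos: [0.6033, -0.2193, 0.1012]
tcp_rot: [-90.0, 0.0, 87.1]
wrist_force: [-0.3, 0.4, 1.2]
opening: -0.0003
F [-0.37 -0.1   0.1 ] [0.19 0.52 0.24] p [ 0.6033 -0.2196  0.1011] t 26.2
```

```bash
python3 -m jog '[[1,0.02,0.2,0,0,0,0],[1,0.03,0.4,0,0,0,0],[1,0.03,0.4,0,0,0,0]]'; python3 f.py; python3 -m jog '[[1,0.02,0.2,0,0,0,0],[1,0.03,0.4,0,0,0,0],[1,0.03,0.4,0,0,0,0]]'; python3 f.py
```

```text
time: 26.5
ee_pos: [0.604, -0.2093, 0.101]
tcp_rot: [-90.0, 0.0, 87.1]
wrist_force: [-0.8, -1.4, 0.2]
opening: -0.0002
F [-0.08 -0.41  0.05] [0.47 0.18 0.7 ] p [ 0.604  -0.2095  0.101 ] t 26.7
time: 27.0
ee_pos: [0.6047, -0.1992, 0.101]
tcp_rot: [-90.0, -0.0, 87.1]
wrist_force: [-0.1, -0.8, -0.0]
opening: -0.0003
F [0.03 0.15 0.17] [0.36 0.68 0.21] p [ 0.6047 -0.1995  0.101 ] t 27.2
```

Run:
```python
from h import *
ims,ds=bot.camera('side')
cv2.imwrite('pics/s6.png',cv2.resize(ims[150:270,340:480,::-1],(700,600),interpolation=cv2.INTER_CUBIC))
for r in range(196,216,2): print(r,world('side',ds,[(r,c) for c in (424,427,430,433,436)]).round(3).tolist())
```

```text
196 [[0.593, -0.193, 0.176], [0.598, -0.197, 0.176], [0.591, -0.209, 0.187], [0.596, -0.213, 0.187], [0.59, -0.224, 0.197]]
198 [[0.595, -0.192, 0.169], [0.595, -0.2, 0.174], [0.593, -0.209, 0.18], [0.595, -0.215, 0.183], [0.592, -0.224, 0.191]]
200 [[0.593, -0.194, 0.165], [0.596, -0.2, 0.168], [0.592, -0.211, 0.177], [0.597, -0.214, 0.176], [0.588, -0.228, 0.189]]
202 [[0.595, -0.195, 0.159], [0.594, -0.203, 0.165], [0.599, -0.207, 0.166], [0.601, -0.213, 0.168], [0.589, -0.229, 0.184]]
204 [[0.593, -0.197, 0.156], [0.594, -0.204, 0.16], [0.596, -0.21, 0.163], [0.603, -0.213, 0.162], [0.789, -0.098, -0.0]]
206 [[0.594, -0.198, 0.151], [0.592, -0.206, 0.157], [0.599, -0.209, 0.156], [0.605, -0.212, 0.155], [0.782, -0.104, -0.0]]
208 [[0.591, -0.201, 0.148], [0.596, -0.205, 0.148], [0.596, -0.212, 0.154], [0.607, -0.212, 0.148], [0.776, -0.109, -0.001]]
210 [[0.594, -0.199, 0.14], [0.595, -0.207, 0.145], [0.596, -0.214, 0.149], [0.763, -0.11, -0.001], [0.769, -0.116, -0.0]]
212 [[0.607, -0.191, 0.122], [0.598, -0.205, 0.136], [0.619, -0.199, 0.122], [0.632, -0.198, 0.115], [0.763, -0.121, -0.001]]
214 [[0.602, -0.196, 0.123], [0.607, -0.2, 0.123], [0.61, -0.206, 0.125], [0.621, -0.207, 0.12], [0.755, -0.128, 0.0]]
```

View pics/s6.png

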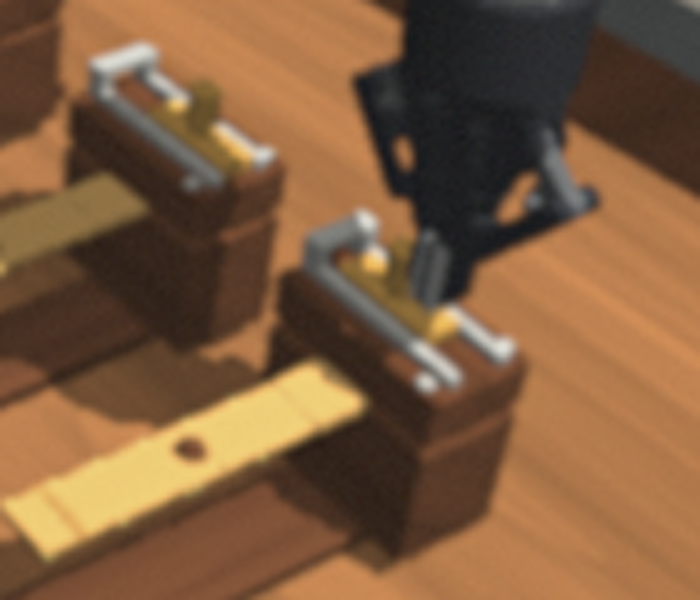

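The bolt plate has shifted: the knob (400,262) is just ahead of the finger (432,270) and the rear of the channel is opening. I'll keep pushing until it stops.

```bash
python3 -m jog '[[1,0.02,0.2,0,0,0,0],[1,0.03,0.4,0,0,0,0],[1,0.03,0.4,0,0,0,0]]'; python3 f.py; python3 -m jog '[[1,0.01,0.1,0,0,0,0],[1,0.02,0.2,0,0,0,0],[1,0.02,0.2,0,0,0,0]]'; python3 f.py
```

```text
time: 27.55
ee_pos: [0.6055, -0.1893, 0.101]
tcp_rot: [-90.0, -0.0, 87.1]
wrist_force: [0.4, -0.7, -0.5]
opening: 0.0
F [ 0.02 -0.42 -0.11] [0.48 0.58 0.34] p [ 0.6055 -0.1895  0.101 ] t 27.75
time: 28.05
ee_pos: [0.6059, -0.1847, 0.101]
tcp_rot: [-90.0, 0.0, 87.1]
wrist_force: [-0.7, -2.8, 0.1]
opening: 0.0003
F [-0.63 -1.12 -0.22] [0.34 0.52 0.44] p [ 0.6059 -0.1848  0.101 ] t 28.25
```

```bash
python3 -m jog '[[1,0.01,0.06,0,0,0,0],[1,0.01,0.12,0,0,0,0],[1,0.01,0.12,0,0,0,0]]'; python3 f.py
```

```text
time: 28.55
ee_pos: [0.6059, -0.1834, 0.101]
tcp_rot: [-90.0, 0.2, 87.0]
wrist_force: [-2.2, -8.7, 0.1]
opening: 0.0001
F [-1.52 -9.47 -0.34] [0.64 0.17 0.41] p [ 0.606  -0.1834  0.1011] t 28.75
```

```bash
python3 -m jog '[[1,0,0.04,0,0,0,0],[1,0,0.06,0,0,0,0],[1,0,0.06,0,0,0,0]]'; python3 f.py; python3 -m jog '[[1,0,-0.4,0,0,0,0],[1,0,-0.8,0,0,0,0],[1,0,-0.8,1,0,0,0],[1,0,-0.8,2,0,0,0],[1,-1,-0.8,3,0,0,0]]'; python3 -m jog '[[1,-1.5,0,0,0,0,0],[1,-3,0,0,0,0,0],[1,-4.5,0,0,0,0,0],[1,-5,0,0,0,0,0],[1,-5,0,0,0,0,0]]'
python3 - <<'E'
from h import *
im,d=bot.camera('top'); ims,ds=bot.camera('side')
a=cv2.resize(ims[130:270,340:480],(420,420),interpolation=cv2.INTER_CUBIC);b=cv2.resize(im[120:190,340:410],(380,420),interpolation=cv2.INTER_CUBIC)
b=cv2.resize(im[120:190,345:405],(360,420),interpolation=cv2.INTER_CUBIC)
cv2.imwrite('pics/e.png',np.hstack([a,b])[...,::-1])
for Q in(world('top',d,np.argwhere(d>0)),world('side',ds,np.argwhere(ds>0))):
  k=Q[(abs(Q[:,1]+.19)<.06)&(Q[:,0]>.58)&(Q[:,0]<.65)&(Q[:,2]>.14)&(Q[:,2]<.156)]
  print(len(k),k.min(0).round(4),k.max(0).round(4),k.mean(0).round(4))
print(bot.get_obs()['ee_pos'],bot.get_obs()['wrist_force'])
E
```

```text
time: 29.05
ee_pos: [0.606, -0.1832, 0.1011]
tcp_rot: [-90.0, 0.3, 86.9]
wrist_force: [-1.3, -15.4, -0.6]
opening: -0.0002
F [ -2.06 -14.76  -0.35] [0.36 0.39 0.54] p [ 0.6059 -0.1832  0.1011] t 29.25
time: 29.75
ee_pos: [0.5822, -0.2003, 0.1755]
tcp_rot: [-90.0, -0.1, 87.1]
wrist_force: [-0.9, -0.1, 0.3]
opening: 0.0001
time: 30.25
ee_pos: [0.4555, -0.2006, 0.1769]
tcp_rot: [-90.1, 0.0, 87.0]
wrist_force: [-0.1, -0.6, -0.2]
opening: -0.0001
37 [ 0.5981 -0.1708  0.1401] [ 0.6164 -0.154   0.1559] [ 0.6068 -0.1615  0.15  ]
55 [ 0.5983 -0.1702  0.1404] [ 0.6173 -0.1547  0.1524] [ 0.6056 -0.1637  0.1478]
[ 0.45704106 -0.20056728  0.17617835] [ 0.19805652 -0.72665827 -0.01428868]
```

View pics/e.png

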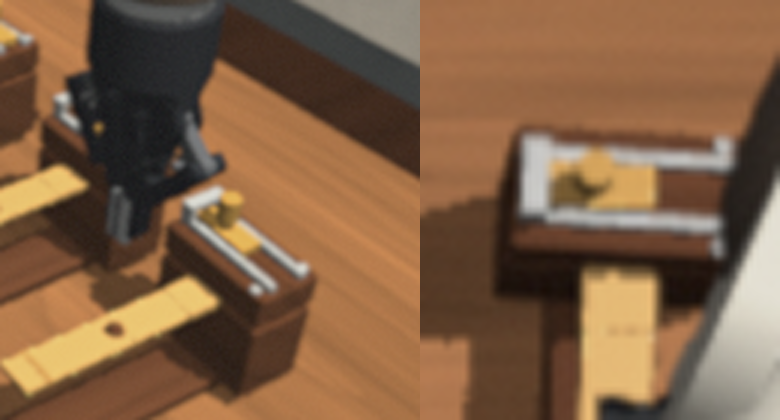

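The bolt end sits under the keeper, with the knob at (598,170) next to it. The knob moved about 38 mm, the finger met a hard stop at 15 N, and the gripper is clear.

```bash
python3 -c "
from workcell import bot
print(bot.job_done())"
```

```text
the job is handed in; nothing more can be done
None
```

I pressed the three leaves from left to right with shut fingertips, then slid the right stand's bolt home. The job was handed in at about 30 s of the 70 s allowed.

| Leaf | Push held for about 1 s | Stud sank | Verdict |
|---|---|---|---|
| Left | 7.6–7.9 N | about 5.3 mm | too stiff |
| Middle | 7.8 N | about 16 mm | too limp |
| Right | 7.5–7.7 N | about 10.5 mm | the right one |

- **Force on the leaves:** the highest downward reading was about 8.2 N. A sideways component grew to about 4.5 N as the leaves bent, so the total stayed under 9 N.
- **Bolt:** the right knob moved about 38 mm. It then held still against a 15 N push, and in the last pictures the bolt's end is under the keeper.
- **Release:** the gripper is clear, about 0.2 m above the bench, and the wrist force is near zero. I did not go near the other two bolts, the pot, the wrist rest or the gouge, but I took no final picture to check them.
- **Disagreement:** the reported tool height read about 36 mm lower than the real fingertip seen in the depth images. I used vision and contact force for heights instead.

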